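# Make up two locksmith call-out kits

### The arm

A 6-joint arm with a two-finger parallel gripper is mounted at the origin on the work surface. World frame = base frame: x ahead of the robot, y to its left, z up, the work surface at z = 0. Lengths are in mm, angles in rad, forces in N, time in s.
With the tool pointing down it reaches from about 400 to 925 mm from the base axis. Payload 12.5 kg.
Tool frame: the origin (TCP) lies midway between the tips of the shut fingers; the grasp point (between the pads) lies 19 mm behind it (env.pinch_z is the z of the grasp point in the tool frame, in mm); z points along the fingers, y is the line along which they close (so a half turn about z gives the same grasp; the last joint's range is limited). The gripper opens to 95 mm and grips with 3 to 60 N. Pads are 20 mm wide; open, the fingers measure 119 mm over their backs; the gripper's body (75 mm by 180 mm) begins 59 mm behind the grasp point.
Start: joints at [-1.437, 0.491, 1.559, -0, 1.092, -0.106], TCP at [148.465, -607.128, 214.661] pointing down, gripper open.
Joint ranges: [-3.1, 3.1], [-0.84, 2.19], [0.05, 2.79], [-1.13, 4.28], [0.06, 2.93], [-2.69, 2.69]. Speed limits (rad/s): [2.22, 2.22, 2.79, 3.14, 3.14, 3.14].

### API

Orientations are given as [roll, pitch, yaw] about the fixed x, y, z axes, in that order (R = Rz(yaw) Ry(pitch) Rx(roll)).
In Python, from cell import env, eyes gives the robot as it stands.
- The arm moves only by the shell command python3 -m inch 'ROWS'. ROWS is JSON, a list of rows, each a list of 3 entries, a list of its own where there are three numbers: the shift along the tool's x, y, z in units of 60 mm (1.0 is 60 mm), then the turn about the tool's z in units of 5 degrees (1.0 is 5 degrees), then the closure, from -1 (fully open) to 1 (shut). In form: [[[tx, ty, tz], turn, claw], ...]. A call has exactly 10 rows; each row shifts and turns the commanded pose from where the row before left it, along the tool's axes as they then stand; what a row does not reach is not made up. A row lasts 1/8 s, in which the tool goes at most 62.5 mm and 10.7 degrees, less where a joint would pass 70% of its speed; a pose out of reach is approached as far as the arm can. A call is refused whole if a number of a shift passes 1 or a number of a turn 1, either way. A call with a gripper value outside its range is refused whole. The fingers move at their own pace and stop on an object; the grip force is fixed at half the most. Time passes only in rows, so rows that do not move let the fingers close, or fill a call up. It gives the time, the measured TCP pose, the force, the opening and the grip force at its end, in the units of the state.
- env.state(): the state, without advancing time (a new reading comes with each control period).
- eyes.read_camera(name): name is "scene" or "top"; returns a dict with "pixels" (384x512x3 uint8, red, green, blue), "fx", "fy", "cx", "cy" (pixels), "distortion" ([k1, k2, p1, p2, k3] as OpenCV has them; the pictures are not rectified), "extrinsics" (4x4, takes a point from world to camera coordinates). Camera axes: x right, y down, z forward; pixel columns grow to the right and rows downward; lengths in mm; the calibration is good to about 2 mm. A picture is of the moment at which its call begins. There is no depth.
- env.job_done(): hands the job in; it is judged then, once.
Trained networks look in a picture, given as the dict that the camera call returned (one of the last four; its "shot" number tells which), for a name from the list of things; names that differ only in an ending like _2 or _b are one class to them, and where a whole thing is asked for, a point or a joint stands for the part that bears it (a point fixed in the world has none). Each returns a list of dicts, best first, with "score" (0 to 1); they miss things now and then, are a little off and sometimes report something else, mostly with a low value. They report only what shows in the picture. A call takes as long as a camera call.
- eyes.boxes_of(name, picture): "centre" ([row, column] in pixels, amid what is visible of it).
- eyes.cut_out(name, picture): "mask" (384x512 bool, what is visible of it) and "centre" ([row, column] in pixels, amid what is visible of it).
- eyes.spot_point(name, picture): "centre" ([row, column] in pixels: a listed point, or the origin of a listed thing).
The state is a dict: "t": time; "joints": joint angles; "qvel": joint speeds; "tau": joint torques, N m; "eef_pos": TCP position; "tcp_rot": TCP orientation; "ft_force": force on the tool from outside, world axes, zero at the start; "moment": the same for the moment, N m; "opening": opening from 0.0 (shut) to 1.0 (fully open); "grip_force": force on a finger pad.
Only numpy, scipy, OpenCV 4.12 (cv2) and the standard library are available. Lean on these libraries where they do the work, as an engineer would, in place of code of your own. Each camera call takes 0.05 s, during which the arm holds its last target. There are 200 camera calls.

### The job

Make up the two call-out kits from the loose stock on the mat: the silver lock cylinder, the silver round escutcheon and the small cam lock go into the blue tray, the brass lock cylinder and the brass padlock into the red tray. Set each part down on the tray floor the same way up as it lies now (do not drop it), one part to a compartment, whichever compartment you like. Leave the black padlock and the brass escutcheon where they lie.

Things in the scene. Friction and masses are not known exactly. Their poses are not given: they have to be found in the camera images.
- cyl_silver: Silver door-lock cylinder, about 200 g, lying on its side: 60 mm long (x), 33 wide (y), 17 high. Round barrel (17 mm) along x, its axis at y -8, 8.5 mm up; a 10 mm thick flange slopes from it down to the mat at +y. Origin: centre of underside. Grip low at mid-length across the 33 mm (along y): the flange's rim is only 10 mm high.
- cyl_brass: Brass (yellow) door-lock cylinder, about 200 g, lying on its side: 60 mm long (x), 33 wide (y), 17 high. Round barrel (17 mm) along x, its axis at y -8, 8.5 mm up; a 10 mm thick flange slopes from it down to the mat at +y. Origin: centre of underside. Grip low at mid-length across the 33 mm (along y): the flange's rim is only 10 mm high.
- esc_silver: Silver round escutcheon, about 140 g: flat disc 52 mm in diameter, 14 mm high (straight sides to 10 mm, then bevelled), black keyhole-shaped opening on top. Origin: centre of the underside.
- esc_brass: Brass (yellow) round escutcheon, about 140 g: flat disc 52 mm in diameter, 14 mm high (straight sides to 10 mm, then bevelled), black keyhole-shaped opening on top. Origin: centre of the underside. Spare.
- pad_brass: Brass (yellow) padlock, about 160 g, lying flat: body 35 x 40 x 15 mm (x, y, z), steel shackle towards +x, 61 mm long in all. Origin: underside, centre of the whole 61 x 40 mm outline; grip the body at its centre, x = -13 mm, across its 40 mm (along y).
- pad_black: Black padlock, about 160 g, lying flat: body 35 x 40 x 15 mm (x, y, z), steel shackle towards +x, 61 mm long in all. Origin: underside, centre of the whole 61 x 40 mm outline; grip the body at its centre, x = -13 mm, across its 40 mm (along y). Spare.
- camlock: Small silver cam lock, about 80 g, standing on its round face (24 mm, 5 high): 19 mm barrel with hexagonal nut (24 mm across flats, flats to +y and -y, 11 to 17 mm up), on top a steel cam 14 mm wide, 27 to 30 mm up, from x -9 to +34; 34 mm high in all. Origin: underside, on the barrel's axis. Grip face and nut along y.
- tray_blue: Blue job tray, fixed, underside on the mat: 111 mm (x) by 264 (y) by 22 high, its y roughly along the world's x. Walls, dividers and floor 3 mm thick. Two full-height dividers part it into three compartments, 105 mm (x) by 84 (y) inside, centred at y = -87, 0, +87 mm. Origin: centre of the underside; floor 3 mm above it.
- tray_red: Red job tray, fixed, underside on the mat: 111 mm (x) by 264 (y) by 22 high, its y roughly along the world's x. Walls, dividers and floor 3 mm thick. Two full-height dividers part it into three compartments, 105 mm (x) by 84 (y) inside, centred at y = -87, 0, +87 mm. Origin: centre of the underside; floor 3 mm above it. The green mat's top is 3 mm above the bench.

How it is judged (in metres and radians):
At the end, for the whole second after the job is handed in: Every kit part rests in its own tray, one to a compartment: origin inside the compartment and within 5 mm of its floor, tilted under 0.15 rad from its starting way up, slower than 0.02 m/s. The black padlock and the brass escutcheon are within 15 mm of where they started (((y of cyl_silver in the frame of tray_blue between -0.129 and -0.045 m and y of esc_silver in the frame of tray_blue between -0.042 and 0.042 m and y of camlock in the frame of tray_blue between 0.045 and 0.129 m) or (y of cyl_silver in the frame of tray_blue between -0.129 and -0.045 m and y of esc_silver in the frame of tray_blue between 0.045 and 0.129 m and y of camlock in the frame of tray_blue between -0.042 and 0.042 m) or (y of cyl_silver in the frame of tray_blue between -0.042 and 0.042 m and y of esc_silver in the frame of tray_blue between -0.129 and -0.045 m and y of camlock in the frame of tray_blue between 0.045 and 0.129 m) or (y of cyl_silver in the frame of tray_blue between -0.042 and 0.042 m and y of esc_silver in the frame of tray_blue between 0.045 and 0.129 m and y of camlock in the frame of tray_blue between -0.129 and -0.045 m) or (y of cyl_silver in the frame of tray_blue between 0.045 and 0.129 m and y of esc_silver in the frame of tray_blue between -0.129 and -0.045 m and y of camlock in the frame of tray_blue between -0.042 and 0.042 m) or (y of cyl_silver in the frame of tray_blue between 0.045 and 0.129 m and y of esc_silver in the frame of tray_blue between -0.042 and 0.042 m and y of camlock in the frame of tray_blue between -0.129 and -0.045 m)) and x of cyl_silver in the frame of tray_blue between -0.052 and 0.052 m and z of cyl_silver in the frame of tray_blue between -0.001 and 0.008 m and angle between each of cyl_silver, esc_silver, camlock, cyl_brass, pad_brass's own z axis and vertical below 0.15 rad and linear speed of each of cyl_silver, esc_silver, camlock, cyl_brass, pad_brass below 0.02 m/s and x of esc_silver in the frame of tray_blue between -0.052 and 0.052 m and z of esc_silver in the frame of tray_blue between -0.001 and 0.008 m and x of camlock in the frame of tray_blue between -0.052 and 0.052 m and z of camlock in the frame of tray_blue between -0.001 and 0.008 m and ((y of cyl_brass in the frame of tray_red between -0.129 and -0.045 m and y of pad_brass in the frame of tray_red between -0.042 and 0.042 m) or (y of cyl_brass in the frame of tray_red between -0.129 and -0.045 m and y of pad_brass in the frame of tray_red between 0.045 and 0.129 m) or (y of cyl_brass in the frame of tray_red between -0.042 and 0.042 m and y of pad_brass in the frame of tray_red between -0.129 and -0.045 m) or (y of cyl_brass in the frame of tray_red between -0.042 and 0.042 m and y of pad_brass in the frame of tray_red between 0.045 and 0.129 m) or (y of cyl_brass in the frame of tray_red between 0.045 and 0.129 m and y of pad_brass in the frame of tray_red between -0.129 and -0.045 m) or (y of cyl_brass in the frame of tray_red between 0.045 and 0.129 m and y of pad_brass in the frame of tray_red between -0.042 and 0.042 m)) and x of cyl_brass in the frame of tray_red between -0.052 and 0.052 m and z of cyl_brass in the frame of tray_red between -0.001 and 0.008 m and x of pad_brass in the frame of tray_red between -0.052 and 0.052 m and z of pad_brass in the frame of tray_red between -0.001 and 0.008 m and distance of each of pad_black, esc_brass from where it was at the start of the episode below 0.015 m); the robot touches nothing.
It fails at once if a part is dropped into its tray (faster than 0.6 m/s low over the tray, a fall of some 2 cm) ((horizontal distance between cyl_silver and tray_blue below 0.14 m and height (world z) of cyl_silver below 0.03 m and linear speed of cyl_silver above 0.6 m/s) or (horizontal distance between esc_silver and tray_blue below 0.14 m and height (world z) of esc_silver below 0.03 m and linear speed of esc_silver above 0.6 m/s) or (horizontal distance between camlock and tray_blue below 0.14 m and height (world z) of camlock below 0.03 m and linear speed of camlock above 0.6 m/s) or (horizontal distance between cyl_brass and tray_red below 0.14 m and height (world z) of cyl_brass below 0.03 m and linear speed of cyl_brass above 0.6 m/s) or (horizontal distance between pad_brass and tray_red below 0.14 m and height (world z) of pad_brass below 0.03 m and linear speed of pad_brass above 0.6 m/s)).
It fails at once if the black padlock or the brass escutcheon is shifted by more than 15 mm (distance of any of pad_black, esc_brass from where it was at the start of the episode above 0.015 m).
It also fails if it takes over 102 s, if anything falls off the work surface, if the arm or the gripper's body presses on something with over 40 N, if the wrist force passes 120 N, or if a joint passes its speed limit or range.

## Working session

There is one attempt and no reset: what is moved stays moved. The work goes in short steps, Python scripts to look and compute and a shell command to move; the robot and the scene stay as the last step left them, time stands still between calls to the robot, and variables do not carry over. Pictures are saved under pics/ and viewed, at most 14 in all, crops included, and the job is handed in when it is done.

```bash
mkdir -p pics; ls; cat > h.py <<'E'
import numpy as np, cv2
from cell import env, eyes
def cam(n): return eyes.read_camera(n)
def ray(p,rc):
    K=np.array([[p['fx'],0,p['cx']],[0,p['fy'],p['cy']],[0,0,1.]])
    u=cv2.undistortPoints(np.array([[[rc[1],rc[0]]]],float),K,np.array(p['distortion'],float))[0,0]
    E=np.array(p['extrinsics']);R=E[:3,:3];t=E[:3,3]
    return -R.T@t, R.T@np.array([u[0],u[1],1])
def atz(p,rc,z):
    o,d=ray(p,rc); return o+d*(z-o[2])/d[2]
def proj(p,X):
    K=np.array([[p['fx'],0,p['cx']],[0,p['fy'],p['cy']],[0,0,1.]])
    E=np.array(p['extrinsics'])
    return cv2.projectPoints(np.array(X,float).reshape(-1,3),cv2.Rodrigues(E[:3,:3])[0],E[:3,3],K,np.array(p['distortion'],float))[0][:,0]
def tri(p,a,q,b):
    o1,d1=ray(p,a);o2,d2=ray(q,b);d1/=np.linalg.norm(d1);d2/=np.linalg.norm(d2)
    s=np.linalg.lstsq(np.c_[d1,-d2],o2-o1,rcond=None)[0]
    A=o1+d1*s[0];B=o2+d2*s[1]; return (A+B)/2,np.linalg.norm(A-B)
def save(p,f,box=None,s=1):
    im=p['pixels'][:,:,::-1]
    if box: im=im[box[0]:box[1],box[2]:box[3]]
    cv2.imwrite('pics/'+f,cv2.resize(im,None,fx=s,fy=s,interpolation=cv2.INTER_CUBIC))
names='cyl_silver cyl_brass esc_silver esc_brass pad_brass pad_black camlock tray_blue tray_red'.split()
E
python3 - <<'E'
from h import *
t=cam('top');s=cam('scene');save(t,'top0.png',None,1.56);save(s,'scene0.png',None,1.56)
for p in(t,s):
    o,d=ray(p,(192,256));print(o.round(),d.round(2))
for n in names:
    for nm,p in(('top',t),('scene',s)):
        print(n,nm,[(np.round(r['centre']).tolist(),round(r['score'],2)) for r in eyes.spot_point(n,p)[:3]],[(np.round(r['centre']).tolist(),round(r['score'],2),int(r['mask'].sum())) for r in eyes.cut_out(n,p)[:3]])
print(env.state(),env.pinch_z)
E
```

```text
pics
[ 410.  -13. 1112.] [ 0.1  -0.   -0.99]
[1112. -907.  760.] [-0.49  0.67 -0.55]
cyl_silver top [] [([218.0, 243.0], 0.56, 257)]
cyl_silver scene [([196.0, 258.0], 0.51)] [([195.0, 259.0], 0.47, 172)]
cyl_brass top [([171.0, 255.0], 0.59)] [([170.0, 255.0], 0.79, 277)]
cyl_brass scene [([216.0, 294.0], 0.68)] [([213.0, 295.0], 0.72, 226)]
esc_silver top [([230.0, 116.0], 0.87)] [([230.0, 113.0], 0.9, 328)]
esc_silver scene [([143.0, 314.0], 0.41)] [([141.0, 314.0], 0.62, 137)]
esc_brass top [([205.0, 381.0], 0.84)] [([203.0, 381.0], 0.76, 321)]
esc_brass scene [([275.0, 187.0], 0.54)] [([277.0, 187.0], 0.77, 320)]
pad_brass top [([164.0, 121.0], 0.74)] [([163.0, 120.0], 0.55, 276), ([215.0, 245.0], 0.44, 303)]
pad_brass scene [([278.0, 185.0], 0.74), ([151.0, 335.0], 0.3)] [([159.0, 363.0], 0.65, 135)]
pad_black top [([194.0, 115.0], 0.66), ([201.0, 382.0], 0.31)] [([197.0, 116.0], 0.65, 230)]
pad_black scene [([151.0, 337.0], 0.58)] [([151.0, 333.0], 0.52, 131), ([242.0, 233.0], 0.46, 4152)]
camlock top [([247.0, 385.0], 0.55), ([173.0, 250.0], 0.43)] []
camlock scene [([262.0, 
[... 408 characters left out ...]
.0, 234.0], 0.67, 4004)]
{'t': 1.9, 'joints': array([-1.43658370e+00,  4.90922924e-01,  1.55888593e+00,  1.94915162e-05,
        1.09171333e+00, -1.05606741e-01]), 'qvel': array([ 0.0011999 ,  0.00025006, -0.00193795,  0.00054208,  0.0003955 ,
        0.00080765]), 'tau': array([ 3.01420550e-04, -6.12462044e+01, -2.58429140e+01,  6.93350332e-02,
        4.46228008e-02, -2.43085151e-05]), 'eef_pos': array([ 148.47997386, -607.12918482,  214.6515465 ]), 'tcp_rot': array([ 3.14152075e+00, -9.77330233e-06,  2.39810380e-01]), 'ft_force': array([ 0.22947917,  0.03423105, -0.27043935]), 'moment': array([-0.059748  ,  0.00541858, -0.02875037]), 'grip_force': 0.0, 'opening': 0.9995596330960211} -18.8
```

View pics/top0.png

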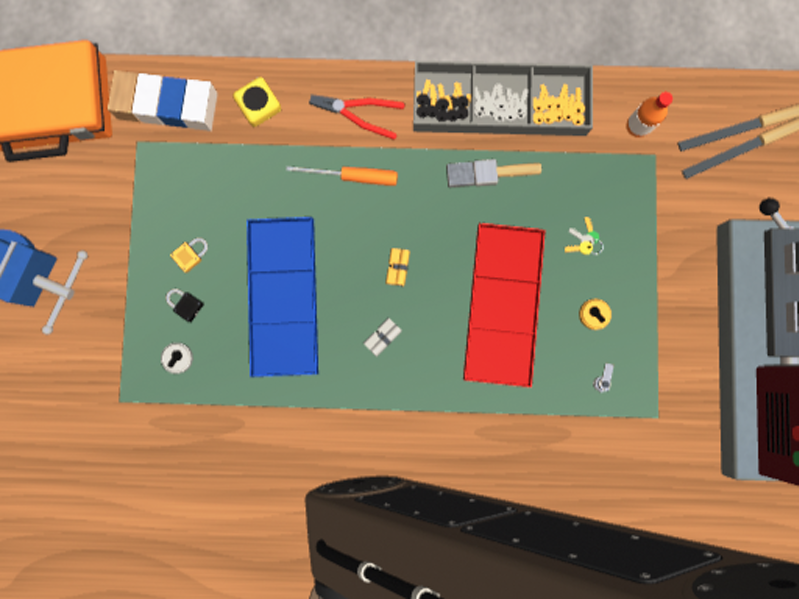

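View pics/scene0.png

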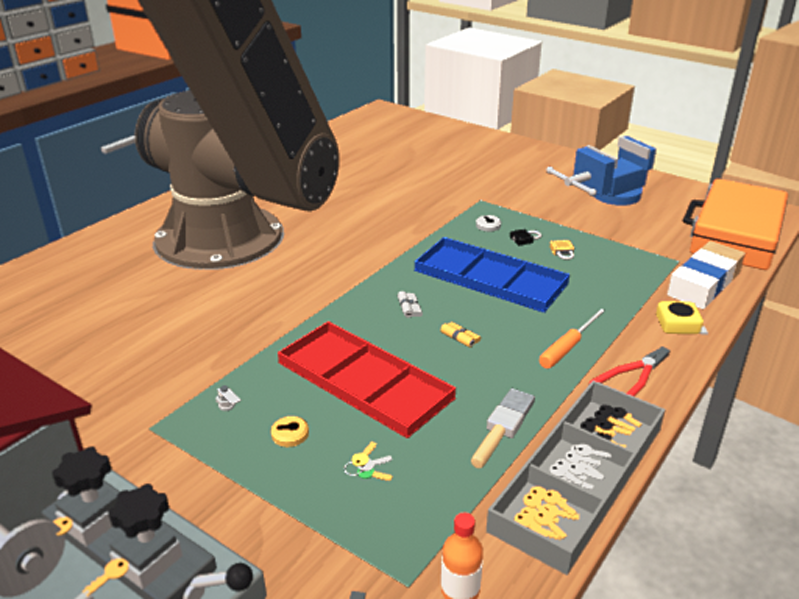

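The top view shows silver escutcheon (176,358), black pad (186,304), brass pad (188,254), blue tray, brass cylinder (398,267), silver cylinder (382,337), red tray, brass escutcheon (596,314), camlock (604,378). The scene view agrees.

```bash
python3 - <<'E'
from h import *
t=cam('top');s=cam('scene')
print(t['fx'],s['fx'])
tiles=[]
hz=dict(cyl_silver=10,cyl_brass=10,esc_silver=10,esc_brass=10,pad_brass=10,pad_black=10,camlock=20,tray_blue=25,tray_red=25)
appr=dict(cyl_silver=(216,245),cyl_brass=(171,255),esc_silver=(230,113),esc_brass=(202,381),pad_brass=(163,121),pad_black=(195,119),camlock=(242,387))
def best(f,n,p,q=None):
    r=f(n,p)
    if q: r=[x for x in r if np.hypot(*(np.array(x['centre'])-q))<15]
    return r[0] if r else None
for n in names:
    q=appr.get(n)
    qs=None
    if q: 
        uv=proj(s,atz(t,q,10))[0]; qs=(uv[1],uv[0])
    a=best(eyes.spot_point,n,t,q);b=best(eyes.spot_point,n,s,qs)
    A=best(eyes.cut_out,n,t,q);B=best(eyes.cut_out,n,s,qs)
    print(n, 'spot tri',*( [x if np.isscalar(x) else x.round(1) for x in tri(t,a['centre'],s,b['centre'])] if a and b else ['-']),
      'spot top',atz(t,a['centre'],3).round(1) if a else '-', 'mask tri',*( [x if np.isscalar(x) else x.round(1) for x in tri(t,A['centre'],s,B['centre'])] if A and B else ['-']))
    if A:
        c=max(cv2.findContours(A['mask'].astype(np.uint8),cv2.RETR_EXTERNAL,cv2.CHAIN_APPROX_NONE)[0],key=len)[:,0]
        w=np.array([atz(t,(y,x),hz[n])[:2] for x,y in c],np.float32)
        print('   rect',[np.round(v,1) for v in cv2.minAreaRect(w)])
for n,(r,c) in appr.items():
    im=t['pixels'][int(r)-16:int(r)+17,int(c)-16:int(c)+17,::-1]; tiles.append(cv2.resize(im,(264,264),interpolation=cv2.INTER_CUBIC))
tiles=[tiles[i] for i in(0,1,4,6,2,5)]
cv2.imwrite('pics/c.png',np.vstack([np.hstack(tiles[:3]),np.hstack(tiles[3:])]))
E
```

```text
422.87365386055046 499.49535532255504
cyl_silver spot tri - spot top [458.9  10.8   3. ] mask tri [451.7  14.7  -3.6] 6.959180902850102
   rect [array([461.3,  11.1]), array([29.5, 60.8]), np.float64(46.7)]
cyl_brass spot tri - spot top [571.3 -15.6   3. ] mask tri [580.1  -9.    3.7] 6.506149962748245
   rect [array([580.9,  -9.8]), array([32.4, 61.2]), np.float64(82.1)]
esc_silver spot tri [415.8 357.7  -3.4] 2.78125917373084 spot top [414.7 354.7   3. ] mask tri -
   rect [array([416.6, 355.5]), array([48.7, 49.1]), np.float64(47.4)]
esc_brass spot tri [ 509.3 -344.5   -5.6] 4.270447338015367 spot top [ 507.  -343.4    3. ] mask tri [ 512.9 -346.     7.9] 7.950152077245357
   rect [array([ 509.8, -342.3]), array([49.5, 50.9]), np.float64(63.9)]
pad_brass spot tri [592.4 340.7  -3.8] 2.749830772715523 spot top [590.1 337.8   3. ] mask tri [590.6 349.1   9. ] 2.565162734802246
   rect [array([590.2, 349.2]), array([40.3, 39. ]), np.float64(47.2)]
pad_black spot tri [510.8 350.7   8.8] 11.21666312075699 spot top [516.  356.1   3. ] mask tri [502.7 344.   13.9] 0.7064174919501
   rect [array([508.9, 350.8]), array([62.2, 40.4]), np.float64(58.3)]
camlock spot tri [ 392.1 -351.6   -0.4] 9.900971379338285 spot top [ 388.5 -354.1    3. ] mask tri [ 400.2 -356.1   13.6] 8.123467071345678
   rect [array([ 405.2, -355.5]), array([23.7, 45.8]), np.float64(56.7)]
tray_blue spot tri [527.  187.5   0.8] 3.555512401529674 spot top [528.2 188.2   3. ] mask tri [528.6 191.7   2.5] 0.281855320962913
   rect [array([525.3, 181.5]), array([267.1, 117.8]), np.float64(3.8)]
tray_red spot tri [ 523.3 -193.5   -3.8] 6.787245934446495 spot top [ 525.2 -190.3    3. ] mask tri [ 520.9 -195.7    1.4] 2.9097198856478803
   rect [array([ 522.3, -186.1]), array([115. , 263.5]), np.float64(84.9)]
```

View pics/c.png

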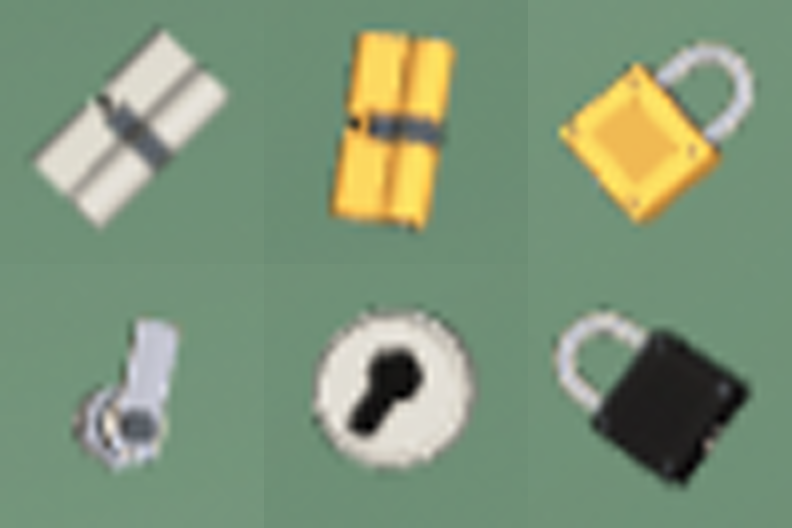

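```bash
cat > fit.py <<'E'
from h import *
from scipy.optimize import minimize
a=np.linspace(0,2*np.pi,24,endpoint=False)
def disc(r,z,cx=0,cy=0): return np.c_[cx+r*np.cos(a),cy+r*np.sin(a),0*a+z]
def box(x0,x1,y0,y1,z0,z1): return np.array([[x,y,z] for x in(x0,x1) for y in(y0,y1) for z in(z0,z1)],float)
cyl=np.vstack([np.c_[0*a+x,-8+8.5*np.cos(a),8.5+8.5*np.sin(a)] for x in(-30,30)]+[box(-30,30,16,16.5,0,10)])
esc=np.vstack([disc(26,0),disc(26,10),disc(22,14)])
hexa=np.array([[13.86*np.cos(k*np.pi/3),13.86*np.sin(k*np.pi/3),z] for k in range(6) for z in(11,17)])
M={'cyl_silver':[cyl],'cyl_brass':[cyl],'esc_silver':[esc],'esc_brass':[esc],
 'pad_brass':[box(-30.5,4.5,-20,20,0,15),np.vstack([box(4,5,-14,14,4.5,10.5),disc(14,7.5,16.5)])],
 'camlock':[np.vstack([disc(12,0),disc(12,5)]),np.vstack([disc(9.5,0),disc(9.5,27)]),hexa,box(-9,34,-7,7,27,30),disc(6,34)],
 'tray_blue':[box(-55.5,55.5,-132,132,0,22)],'tray_red':[box(-55.5,55.5,-132,132,0,22)]}
M['pad_black']=M['pad_brass']
S=6
def place(P,v): 
    c,s=np.cos(v[3]),np.sin(v[3]); return P@np.array([[c,s,0],[-s,c,0],[0,0,1]])+v[:3]
def seg(p,n,v0):
    pts=proj(p,np.vstack([place(P,v0) for P in M[n]])); m=12
    x0,y0=np.floor(pts.min(0)-m).astype(int);x1,y1=np.ceil(pts.max(0)+m).astype(int)
    im=p['pixels'][y0:y1,x0:x1].astype(np.float32)
    if 'tray' in n:
        k=2 if 'blue' in n else 0
        f=im[:,:,k]-im.max(2,initial=0,where=np.arange(3)!=k); f=(f>25).astype(np.float32)*255
        f=cv2.resize(f,None,fx=S,fy=S,interpolation=cv2.INTER_LINEAR); b=f>127
    else:
        mat=np.median(im.reshape(-1,3),0); big=cv2.resize(im,None,fx=S,fy=S,interpolation=cv2.INTER_LINEAR)
        b=np.abs(big-mat).max(2)>40
    k,l,st,_=cv2.connectedComponentsWithStats(b.astype(np.uint8))
    c=((pts.mean(0)-[x0,y0]+.5)*S).astype(int); lab=l[max(c[1]-40,0):c[1]+40,max(c[0]-40,0):c[0]+40]; lab=lab[lab>0]
    lab=np.bincount(lab).argmax() if lab.size else 1+st[1:,4].argmax()
    out=np.zeros(b.shape,np.uint8)
    cv2.drawContours(out,cv2.findContours((l==lab).astype(np.uint8),cv2.RETR_EXTERNAL,cv2.CHAIN_APPROX_NONE)[0],-1,1,-1)
    return out,np.array([x0,y0])
def render(p,n,v,off,shape):
    o=np.zeros(shape,np.uint8)
    for P in M[n]:
        q=(proj(p,place(P,v))-off+.5)*S-.5
        cv2.fillConvexPoly(o,np.round(cv2.convexHull(q.astype(np.float32))*16).astype(np.int32),1,shift=4)
    return o
def fit(pics,n,v0,zfree=True):
    ms=[seg(p,n,v0) for p in pics]
    def cost(u):
        v=[u[0],u[1],u[3] if zfree else v0[2],u[2]/20]; c=0
        for p,(m,off) in zip(pics,ms):
            r=render(p,n,v,off,m.shape); c+=1-(r&m).sum()/((r|m).sum()+1e-9)
        return c/len(pics)
    u0=np.array([v0[0],v0[1],v0[3]*20]+([v0[2]] if zfree else [])); best=None
    for d in(6,3):
        sim=np.vstack([u0]+[u0+d*e for e in np.eye(len(u0))])
        r=minimize(cost,u0,method='Nelder-Mead',options=dict(initial_simplex=sim,xatol=.05,fatol=1e-5)); u0=r.x
    return np.array([u0[0],u0[1],u0[3] if zfree else v0[2],u0[2]/20]).round(3),round(r.fun,3)
E
python3 - <<'E'
from fit import *
t=cam('top');s=cam('scene')
g=np.deg2rad
# yaw seeds; top image up=+x, left=+y
v={'cyl_silver':(460,11,3,g(-43)),'cyl_brass':(581,-10,3,g(-8)),'esc_silver':(416,356,3,0),'esc_brass':(509,-343,3,0),
'pad_brass':(594,343,3,g(-45)),'pad_black':(511,350,3,g(58)),'camlock':(392,-353,3,g(-12)),'tray_blue':(526,185,3,g(3.8)),'tray_red':(522,-190,3,g(-5.1))}
tiles=[]
for n,v0 in v.items():
    bs=[]
    for dy in ([0,np.pi] if 'cyl' in n else [0]):
        w=(*v0[:3],v0[3]+dy)
        for P,z in(([t],0),([s],0),([t,s],0),([t,s],1)): 
            r=fit(P,n,w,z);print(n,r[0][:3].round(1),r[0][3],r[1])
            if len(P)==1 and n in('cyl_silver','camlock','pad_brass') and dy==0:
                m,off=seg(P[0],n,w);R=render(P[0],n,r[0],off,m.shape);tiles.append(cv2.resize(np.dstack([m*255,R*255,0*m]),(260,260)))
cv2.imwrite('pics/f.png',np.vstack([np.hstack(tiles[:3]),np.hstack(tiles[3:])]))
E
```

```text
cyl_silver [458.6  14.6   3. ] -0.753 0.598
cyl_silver [457.9  15.6   3. ] -0.864 0.653
cyl_silver [456.6  15.4   3. ] -0.811 0.628
cyl_silver [448.8  25.3 -14.5] -0.714 0.618
cyl_silver [458.1  14.7   3. ] 2.392 0.601
cyl_silver [460.2  15.6   3. ] 2.208 0.654
cyl_silver [456.6  16.2   3. ] 2.312 0.633
cyl_silver [459.   13.3   1.4] 2.304 0.631
cyl_brass [580.8 -10.3   3. ] -0.127 0.072
cyl_brass [579.9 -14.    3. ] -0.129 0.103
cyl_brass [580.3 -11.    3. ] -0.12 0.148
cyl_brass [ 5.799e+02 -1.030e+01  3.000e-01] -0.124 0.113
cyl_brass [580.5 -10.1   3. ] 3.016 0.074
cyl_brass [578.9 -11.9   3. ] 2.876 0.248
cyl_brass [580.3 -10.3   3. ] 3.016 0.17
cyl_brass [580.2 -10.2   3.4] 3.012 0.17
esc_silver [416.6 355.4   3. ] 0.207 0.123
esc_silver [414.5 353.5   3. ] 0.357 0.296
esc_silver [415.6 354.2   3. ] 0.367 0.219
esc_silver [415.4 354.6   2.1] 0.34 0.218
esc_brass [ 509.4 -342.7    3. ] 0.208 0.023
esc_brass [ 509.5 -345.6    3. ] 0.28 0.014
esc_brass [ 509.6 -344.8    3. ] 0.401 0.063
esc_brass [ 509.1 -343.9    1.6] 0.116 0.048
pad_brass [596.  340.3   3. ] -0.841 0.052
pad_brass [595.9 335.1   3. ] -0.881 0.107
pad_brass [595.4 339.3   3. ] -0.825 0.129
pad_brass [5.956e+02 3.406e+02 4.000e-01] -0.821 0.107
pad_black [509.7 351.2   3. ] 0.998 0.287
pad_black [510.1 347.1   3. ] 1.031 0.231
pad_black [508.9 349.4   3. ] 1.011 0.28
pad_black [5.090e+02 3.511e+02 5.000e-01] 1.023 0.26
camlock [ 394.  -353.3    3. ] -0.152 0.439
camlock [ 393.1 -354.2    3. ] -0.254 0.203
camlock [ 393.5 -354.1    3. ] -0.163 0.343
camlock [ 393.  -354.1    1.5] -0.185 0.338
tray_blue [521. 182.   3.] 1.64 0.014
tray_blue [524.6 177.5   3. ] -1.502 0.022
tray_blue [524.6 180.8   3. ] 1.642 0.036
tray_blue [ 5.217e+02  1.825e+02 -5.000e-01] 1.641 0.017
tray_red [ 511.9 -188.8    3. ] 1.493 0.01
tray_red [ 521.1 -193.3    3. ] 1.493 0.012
tray_red [ 521.3 -190.7    3. ] 1.492 0.03
tray_red [ 518.4 -189.8   -0.7] 1.492 0.011
```

View pics/f.png

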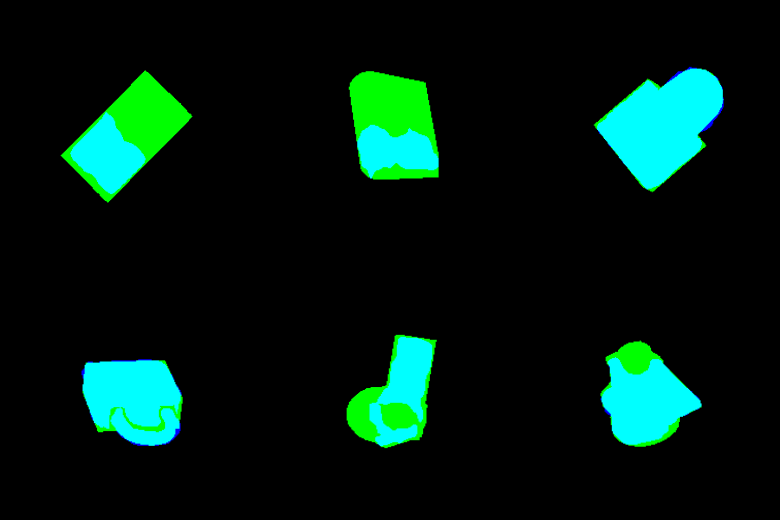

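The overlay shows the brass fits are tight, but the silver masks are fragmented; I refit those with a softer threshold, and the trays from a better seed.

```bash
sed -i 's/b=np.abs(big-mat).max(2)>40/b=cv2.morphologyEx((np.abs(big-mat).max(2)>22).astype(np.uint8),cv2.MORPH_CLOSE,np.ones((9,9)))/' fit.py
python3 - <<'E'
from fit import *
t=cam('top');s=cam('scene');tiles=[]
v={'cyl_silver':(460,12,3,-.76),'esc_silver':(416,356,3,0),'camlock':(393,-354,3,-.2),'tray_blue':(523,182,3,1.64),'tray_red':(520,-190,3,1.493)}
for n,v0 in v.items():
    for dy in ([0,np.pi] if n=='cyl_silver' else [0]):
        w=(*v0[:3],v0[3]+dy)
        for P,z in(([t],0),([s],0),([t,s],1)): 
            r=fit(P,n,w,z);print(n,r[0][:3].round(1),r[0][3],r[1])
            if len(P)==1 and n in('cyl_silver','camlock','tray_red') and dy==0:
                m,off=seg(P[0],n,w);R=render(P[0],n,r[0],off,m.shape);tiles.append(cv2.resize(np.dstack([m*255,R*255,0*m]),(260,260)))
cv2.imwrite('pics/f2.png',np.vstack([np.hstack(tiles[:3]),np.hstack(tiles[3:])]))
E
```

```text
cyl_silver [461.2  12.1   3. ] -0.758 0.057
cyl_silver [460.3   9.1   3. ] -0.749 0.078
cyl_silver [459.9  11.7   1.5] -0.746 0.091
cyl_silver [461.  12.   3.] 2.372 0.061
cyl_silver [460.1  10.4   3. ] 2.364 0.159
cyl_silver [460.5  11.8   2.4] 2.402 0.116
esc_silver [416.6 356.2   3. ] 0.098 0.055
esc_silver [416.3 352.1   3. ] 0.227 0.057
esc_silver [416.  355.2   1.5] 0.287 0.08
camlock [ 394.1 -352.5    3. ] -0.18 0.058
camlock [ 394.  -355.3    3. ] -0.196 0.056
camlock [ 393.3 -353.5    0.7] -0.171 0.095
tray_blue [524.4 182.2   3. ] 1.642 0.018
tray_blue [524.6 177.5   3. ] 1.64 0.022
tray_blue [ 5.238e+02  1.825e+02 -2.000e-01] 1.64 0.023
tray_red [ 520.9 -189.4    3. ] 1.491 0.015
tray_red [ 521.4 -193.     3. ] 1.493 0.012
tray_red [ 519.9 -190.2   -0. ] 1.492 0.018
```

View pics/f2.png

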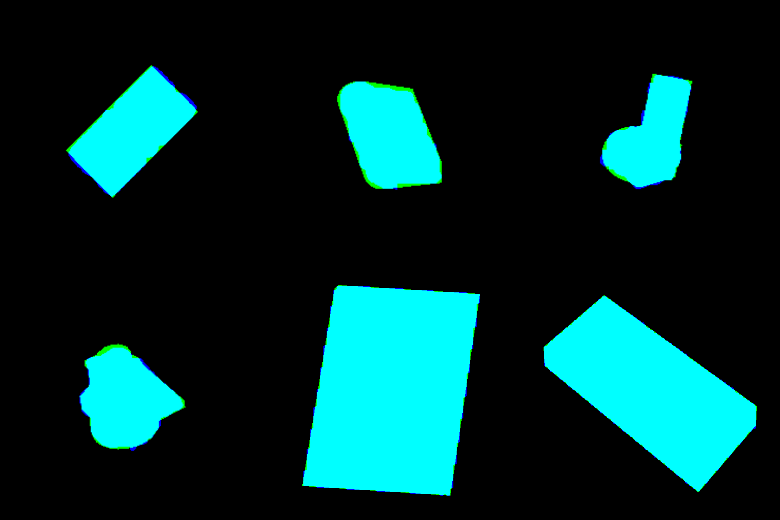

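Everything fits well and agrees between views: parts on the mat (z≈1–3), trays at blue (524,182) yaw 1.64 and red (521,-190) yaw 1.49. Going for the camlock first.

```bash
cat > d.py <<'E'
# distance from the present pose to x y z yaw, tool units (shift along axes at the GOAL yaw / at present yaw)
import sys; from h import *
def d(x,y,z,yaw):
    s=env.state();p=s['eef_pos'];w=s['tcp_rot'][2];D=np.array([x,y,z])-p
    k=lambda a:np.round(np.array([D[0]*np.cos(a)+D[1]*np.sin(a),D[0]*np.sin(a)-D[1]*np.cos(a),-D[2]])/60,3)
    t=-((yaw-w+np.pi)%(2*np.pi)-np.pi)/np.deg2rad(5)
    print('t%.2f'%s['t'],p.round(1),'yaw%.3f'%w,'tilt',np.round(s['tcp_rot'][:2],3),'F',s['ft_force'].round(1),'op%.3f'%s['opening'],'gf%.1f'%s['grip_force'],'| turn%.2f'%t,'shift@goal',k(yaw),'@now',k(w))
if __name__=='__main__': d(*map(float,sys.argv[1:]))
E
python3 -m inch '[[[0,0,0.349],0.962,-1],[[0,0,0.349],0.962,-1],[[0,0,0.349],0.962,-1],[[0,0,0.349],0.962,-1],[[0,0,0.349],0.962,-1],[[0.409,-0.611,0],0,-1],[[0.409,-0.611,0],0,-1],[[0.409,-0.611,0],0,-1],[[0.409,-0.611,0],0,-1],[[0.409,-0.611,0],0,-1]]'
python3 d.py 394 -353.5 110 -0.18
```

```text
t: 5.25
eef_pos: [302.9, -447.9, 110.2]
tcp_rot: [3.141, -0.0, -0.18]
ft_force: [0.3, -0.0, 0.1]
opening: 0.997
grip_force: 0.0
t5.25 [ 302.9 -447.9  110.2] yaw-0.180 tilt [ 3.141 -0.   ] F [ 0.3 -0.   0.1] op0.997 gf0.0 | turn-0.00 shift@goal [ 1.213 -1.82   0.004] @now [ 1.212 -1.821  0.004]
```

```bash
python3 -m inch '[[[0.404,-0.607,0],0,-1],[[0.404,-0.607,0],0,-1],[[0.404,-0.607,0],0,-1],[[0,0,0.4],0,-1],[[0,0,0.4],0,-1],[[0,0,0.4],0,-1],[[0,0,0.3],0,-1],[[0,0,0.1],0,-1],[[0,0,0],0,-1],[[0,0,0],0,-1]]'
python3 d.py 394 -353.5 5 -0.18
python3 - <<'E'
from h import *
t=cam('top');s=cam('scene')
uv=proj(t,[394,-353,20])[0].astype(int);us=proj(s,[394,-353,20])[0].astype(int)
f=lambda p,u:cv2.resize(p['pixels'][u[1]-35:u[1]+35,u[0]-35:u[0]+35,::-1],(390,390),interpolation=cv2.INTER_CUBIC)
cv2.imwrite('pics/cam1.png',np.hstack([f(t,uv),f(s,us)]))
E
```

```text
t: 6.5
eef_pos: [393.3, -354.6, 14.6]
tcp_rot: [3.141, -0.001, -0.18]
ft_force: [-0.2, -0.3, -0.2]
opening: 0.998
grip_force: 0.0
t6.50 [ 393.3 -354.6   14.6] yaw-0.180 tilt [ 3.141e+00 -1.000e-03] F [-0.2 -0.3 -0.2] op0.998 gf0.0 | turn0.00 shift@goal [ 0.008 -0.019  0.16 ] @now [ 0.008 -0.019  0.16 ]
```

View pics/cam1.png

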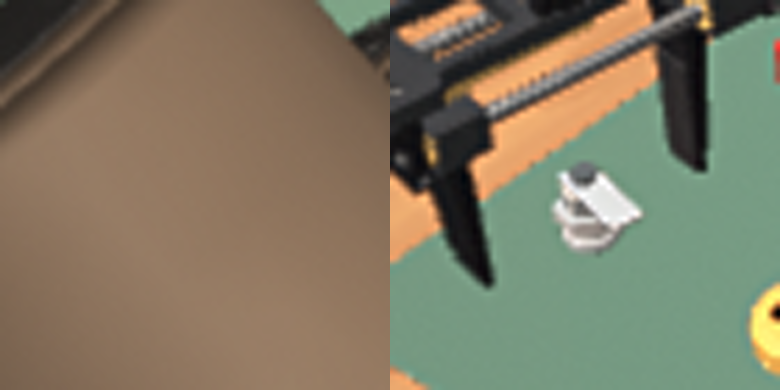

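The scene crop shows the camlock midway between the open fingers. Lower and close.

```bash
python3 -m inch '[[[0.008,-0.019,0.1],0,-1],[[0,0,0.06],0,-1],[[0,0,0],0,1],[[0,0,0],0,1],[[0,0,0],0,1],[[0,0,0],0,1],[[0,0,0],0,1],[[0,0,0],0,1],[[0,0,0],0,1],[[0,0,0],0,1]]'
python3 d.py 611 187.5 110 0.07
```

```text
t: 7.85
eef_pos: [393.7, -353.2, 4.3]
tcp_rot: [3.142, 0.0, -0.18]
ft_force: [0.2, -0.2, -0.3]
opening: 0.245
grip_force: 30.0
t7.85 [ 393.7 -353.2    4.3] yaw-0.180 tilt [3.142 0.   ] F [ 0.2 -0.2 -0.3] op0.245 gf30.0 | turn-2.86 shift@goal [ 4.242 -8.737 -1.761] @now [ 1.949 -9.515 -1.761]
```

```bash
python3 -m inch '[[[0,0,-0.44],0,1],[[0,0,-0.44],-0.953,1],[[0,0,-0.44],-0.953,1],[[0,0,-0.44],-0.954,1],[[0.354,-0.728,0],0,1],[[0.354,-0.728,0],0,1],[[0.354,-0.728,0],0,1],[[0.354,-0.728,0],0,1],[[0.354,-0.728,0],0,1],[[0.354,-0.728,0],0,1]]'
python3 -m inch '[[[0.353,-0.728,0],0,1],[[0.353,-0.728,0],0,1],[[0.353,-0.728,0],0,1],[[0.353,-0.728,0],0,1],[[0.353,-0.728,0],0,1],[[0.353,-0.728,0],0,1],[[0,0,0.4],0,1],[[0,0,0.4],0,1],[[0,0,0.3],0,1],[[0,0,0],0,1]]'
python3 d.py 611 187.5 7.5 0.07
```

```text
t: 9.1
eef_pos: [503.1, -81.4, 109.9]
tcp_rot: [3.141, -0.0, 0.07]
ft_force: [0.0, -0.1, -1.0]
opening: 0.247
grip_force: 30.0
t: 10.35
eef_pos: [610.6, 187.1, 42.6]
tcp_rot: [3.141, 0.002, 0.069]
ft_force: [0.2, -0.1, -0.6]
opening: 0.251
grip_force: 30.0
t10.35 [610.6 187.1  42.6] yaw0.069 tilt [3.141e+00 2.000e-03] F [ 0.2 -0.1 -0.6] op0.251 gf30.0 | turn-0.01 shift@goal [ 0.007 -0.006  0.586] @now [ 0.007 -0.006  0.586]
```

```bash
python3 -m inch '[[[0.007,-0.006,0.2],0,1],[[0,0,0.2],0,1],[[0,0,0.1],0,1],[[0,0,0.05],0,1],[[0,0,0.03],0,1],[[0,0,0],0,1],[[0,0,0],0,-0.2],[[0,0,0],0,-0.2],[[0,0,0],0,-0.2],[[0,0,0],0,-0.2]]'
python3 d.py 611 187.5 7.5 0.07
```

```text
t: 11.6
eef_pos: [611.6, 187.7, 9.2]
tcp_rot: [3.141, -0.0, 0.07]
ft_force: [-0.1, 0.2, 0.3]
opening: 0.585
grip_force: 0.0
t11.60 [611.6 187.7   9.2] yaw0.070 tilt [ 3.141 -0.   ] F [-0.1  0.2  0.3] op0.585 gf0.0 | turn-0.00 shift@goal [-0.011  0.003  0.028] @now [-0.011  0.003  0.028]
```

```bash
python3 -m inch '[[[0,0,-0.2],0,-0.2],[[0,0,-0.5],0,-0.2],[[0,0,-0.5],0,-0.2],[[0,0,-0.5],-1,-0.2],[[0,0,0],-1,-0.2],[[0,0,0],-1,-0.2],[[0,0,0],-1,-0.2],[[0,0,0],-1,-0.2],[[0,0,0],-1,-0.2],[[0,0,0],-1,-0.2]]'
python3 -m inch '[[[0,0,0],-1,-0.5],[[0,0,0],-1,-0.5],[[0,0,0],-1,-0.5],[[0,0,0],-1,-0.5],[[0,0,0],-1,-0.5],[[0,0,0],-1,-0.5],[[0,0,0],-1,-0.5],[[0,0,0],-1,-0.5],[[0,0,0],-1,-0.5],[[0,0,0],-1,-0.5]]'
python3 d.py 587.3 349.6 110 2.307
python3 - <<'E'
from h import *
s=cam('scene');us=proj(s,[540,180,20])[0].astype(int)
cv2.imwrite('pics/b1.png',cv2.resize(s['pixels'][us[1]-50:us[1]+50,us[0]-65:us[0]+65,::-1],(650,500),interpolation=cv2.INTER_CUBIC))
E
```

```text
t: 12.85
eef_pos: [611.7, 187.8, 112.0]
tcp_rot: [3.141, -0.001, 0.683]
ft_force: [-0.1, 0.4, -0.3]
opening: 0.599
grip_force: 0.0
t: 14.1
eef_pos: [611.7, 187.8, 112.0]
tcp_rot: [3.141, -0.0, 1.556]
ft_force: [-0.2, 0.2, 0.3]
opening: 0.753
grip_force: 0.0
t14.10 [611.7 187.8 112. ] yaw1.556 tilt [ 3.141 -0.   ] F [-0.2  0.2  0.3] op0.753 gf0.0 | turn-8.61 shift@goal [2.272 1.51  0.033] @now [ 2.691 -0.446  0.033]
```

View pics/b1.png

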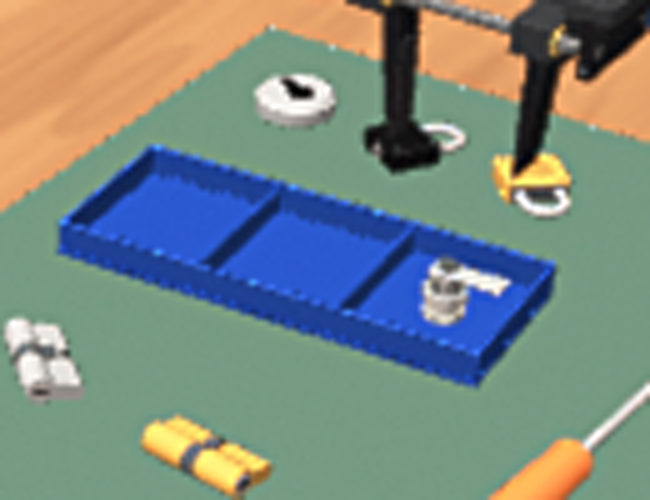

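The camlock stands upright in the far blue compartment. Now the brass padlock.

```bash
python3 -m inch '[[[0,0,0],-0.957,-0.5],[[0,0,0],-0.957,-0.5],[[0,0,0],-0.957,-0.5],[[0,0,0],-0.957,-0.5],[[0,0,0],-0.957,-0.5],[[0,0,0],-0.957,-0.5],[[0,0,0],-0.957,-0.5],[[0,0,0],-0.957,-0.5],[[0,0,0],-0.957,-0.5],[[0.568,0.378,0],0,-0.5]]'
python3 -m inch '[[[0.568,0.378,0],0,-0.5],[[0.568,0.377,0],0,-0.5],[[0.568,0.377,0],0,-0.5],[[0,0,0.4],0,-0.5],[[0,0,0.4],0,-0.5],[[0,0,0.4],0,-0.5],[[0,0,0.2],0,-0.5],[[0,0,0],0,-0.5],[[0,0,0],0,-0.5],[[0,0,0],0,-0.5]]'
python3 d.py 587.3 349.6 4.5 2.307
python3 - <<'E'
from h import *
s=cam('scene');us=proj(s,[587,349,20])[0].astype(int)
cv2.imwrite('pics/p1.png',cv2.resize(s['pixels'][us[1]-35:us[1]+35,us[0]-35:us[0]+35,::-1],(500,500),interpolation=cv2.INTER_CUBIC))
E
```

```text
t: 15.4
eef_pos: [606.3, 226.9, 111.9]
tcp_rot: [3.141, 0.001, 2.301]
ft_force: [-0.2, 0.4, 0.4]
opening: 0.751
grip_force: 0.0
t: 16.65
eef_pos: [587.9, 349.8, 28.1]
tcp_rot: [3.14, 0.0, 2.305]
ft_force: [0.0, -0.0, 0.1]
opening: 0.752
grip_force: 0.0
t16.65 [587.9 349.8  28.1] yaw2.305 tilt [3.14 0.  ] F [ 0.  -0.   0.1] op0.752 gf0.0 | turn-0.03 shift@goal [ 0.005 -0.01   0.393] @now [ 0.004 -0.01   0.393]
```

View pics/p1.png

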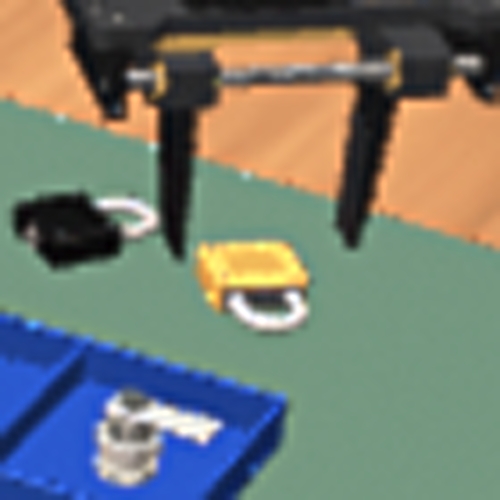

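The padlock sits between the fingers, black shackle clear. Lower, close.

```bash
python3 -m inch '[[[0.005,-0.01,0.2],0,-0.5],[[0,0,0.13],0,-0.5],[[0,0,0.06],0,-0.5],[[0,0,0],0,1],[[0,0,0],0,1],[[0,0,0],0,1],[[0,0,0],0,1],[[0,0,0],0,1],[[0,0,0],0,1],[[0,0,0],0,1]]'
python3 d.py 594.7 -196.3 110 3.06
```

```text
t: 17.95
eef_pos: [586.9, 349.4, 3.6]
tcp_rot: [-3.141, 0.0, 2.305]
ft_force: [0.5, -0.3, -1.0]
opening: 0.419
grip_force: 30.0
t17.95 [586.9 349.4   3.6] yaw2.305 tilt [-3.141  0.   ] F [ 0.5 -0.3 -1. ] op0.419 gf30.0 | turn-8.65 shift@goal [-0.871 -9.055 -1.773] @now [-6.841 -5.996 -1.773]
```

```bash
python3 -m inch '[[[0,0,-0.443],0,1],[[0,0,-0.443],-0.961,1],[[0,0,-0.443],-0.961,1],[[0,0,-0.443],-0.961,1],[[0,0,0],-0.961,1],[[0,0,0],-0.961,1],[[0,0,0],-0.961,1],[[0,0,0],-0.961,1],[[0,0,0],-0.961,1],[[0,0,0],-0.961,1]]'
python3 -m inch '[[[-0.073,-0.755,0],0,1],[[-0.073,-0.755,0],0,1],[[-0.073,-0.755,0],0,1],[[-0.073,-0.755,0],0,1],[[-0.073,-0.755,0],0,1],[[-0.073,-0.755,0],0,1],[[-0.073,-0.755,0],0,1],[[-0.073,-0.755,0],0,1],[[-0.073,-0.755,0],0,1],[[-0.073,-0.755,0],0,1]]'
python3 -m inch '[[[-0.071,-0.753,0],0,1],[[-0.071,-0.753,0],0,1],[[0,0,0],0,1],[[0,0,0.4],0,1],[[0,0,0.4],0,1],[[0,0,0.3],0,1],[[0,0,0],0,1],[[0,0,0],0,1],[[0,0,0],0,1],[[0,0,0],0,1]]'
python3 d.py 594.7 -196.3 7 3.06
```

```text
t: 19.2
eef_pos: [586.7, 349.4, 109.8]
tcp_rot: [-3.141, -0.0, 3.062]
ft_force: [0.4, -0.2, -1.5]
opening: 0.418
grip_force: 30.0
t: 20.45
eef_pos: [593.2, -107.1, 110.1]
tcp_rot: [-3.142, -0.0, 3.06]
ft_force: [-0.3, 0.7, -1.9]
opening: 0.418
grip_force: 30.0
t: 21.7
eef_pos: [594.8, -196.5, 44.7]
tcp_rot: [-3.141, 0.001, 3.059]
ft_force: [0.1, -0.7, -2.0]
opening: 0.422
grip_force: 30.0
t21.70 [ 594.8 -196.5   44.7] yaw3.059 tilt [-3.141e+00  1.000e-03] F [ 0.1 -0.7 -2. ] op0.422 gf30.0 | turn-0.01 shift@goal [0.001 0.003 0.628] @now [0.001 0.003 0.628]
```

```bash
python3 -m inch '[[[0,0,0.2],0,1],[[0,0,0.2],0,1],[[0,0,0.15],0,1],[[0,0,0.05],0,1],[[0,0,0.03],0,1],[[0,0,0],0,1],[[0,0,0],0,-0.25],[[0,0,0],0,-0.25],[[0,0,0],0,-0.25],[[0,0,-0.1],0,-0.25]]'
python3 -m inch '[[[0,0,-0.4],0,-0.25],[[0,0,-0.4],0,-0.25],[[0,0,-0.4],0,-0.25],[[0,0,-0.4],0.5,-0.25],[[0,0,0],0,-0.25],[[0,0,0],0,-0.25],[[0,0,0],0,-0.25],[[0,0,0],0,-0.25],[[0,0,0],0,-0.25],[[0,0,0],0,-0.25]]'
python3 d.py 580.5 -10.5 110 3.016
```

```text
t: 22.95
eef_pos: [594.3, -196.3, 12.1]
tcp_rot: [3.141, -0.001, 3.06]
ft_force: [-0.2, 0.3, 0.4]
opening: 0.623
grip_force: 0.0
t: 24.2
eef_pos: [594.5, -196.4, 108.1]
tcp_rot: [-3.142, -0.0, 3.016]
ft_force: [0.7, -0.2, 0.3]
opening: 0.626
grip_force: 0.0
t24.20 [ 594.5 -196.4  108.1] yaw3.016 tilt [-3.142 -0.   ] F [ 0.7 -0.2  0.3] op0.626 gf0.0 | turn-0.00 shift@goal [ 0.619  3.044 -0.032] @now [ 0.619  3.044 -0.032]
```

```bash
python3 -m inch '[[[0.155,0.761,0],0,-0.25],[[0.155,0.761,0],0,-0.25],[[0.155,0.761,0],0,-0.25],[[0.154,0.761,0],0,-0.25],[[0,0,0.4],0,-0.25],[[0,0,0.4],0,-0.25],[[0,0,0.4],0,-0.25],[[0,0,0.15],0,-0.25],[[0,0,0],0,-0.25],[[0,0,0],0,-0.25]]'
python3 d.py 580.5 -10.5 4.5 3.016
python3 - <<'E'
from h import *
s=cam('scene');us=proj(s,[590,-80,20])[0].astype(int)
cv2.imwrite('pics/cb.png',cv2.resize(s['pixels'][us[1]-55:us[1]+55,us[0]-65:us[0]+65,::-1],(650,550),interpolation=cv2.INTER_CUBIC))
E
```

```text
t: 25.45
eef_pos: [581.0, -10.6, 28.0]
tcp_rot: [-3.142, 0.001, 3.016]
ft_force: [-0.4, -0.1, 0.7]
opening: 0.625
grip_force: 0.0
t25.45 [581.  -10.6  28. ] yaw3.016 tilt [-3.142e+00  1.000e-03] F [-0.4 -0.1  0.7] op0.625 gf0.0 | turn-0.00 shift@goal [0.008 0.    0.392] @now [0.008 0.    0.392]
```

View pics/cb.png

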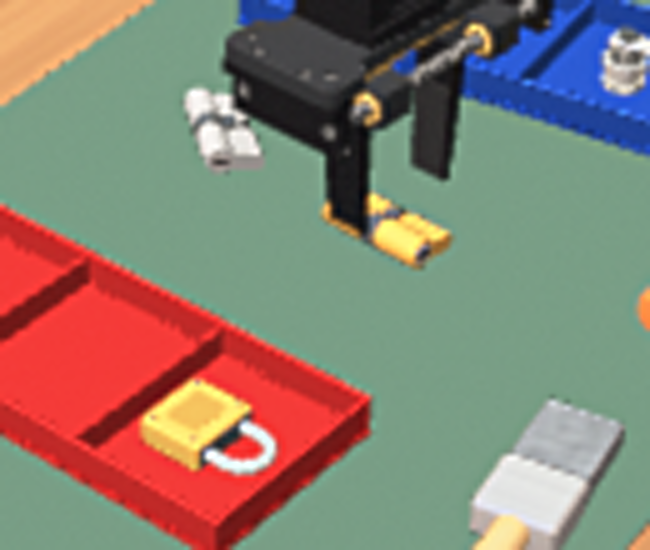

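The padlock lies flat in the far red compartment; fingers straddle the brass cylinder. Lower and close.

```bash
python3 -m inch '[[[0.008,0,0.2],0,-0.25],[[0,0,0.13],0,-0.25],[[0,0,0.06],0,-0.25],[[0,0,0],0,-0.25],[[0,0,0],0,1],[[0,0,0],0,1],[[0,0,0],0,1],[[0,0,0],0,1],[[0,0,0],0,1],[[0,0,0],0,1]]'
python3 d.py 521 -190.5 110 3.06
```

```text
t: 26.75
eef_pos: [580.1, -10.5, 3.9]
tcp_rot: [-3.141, 0.0, 3.016]
ft_force: [0.5, -1.1, 0.0]
opening: 0.333
grip_force: 30.0
t26.75 [580.1 -10.5   3.9] yaw3.016 tilt [-3.141  0.   ] F [ 0.5 -1.1  0. ] op0.333 gf30.0 | turn-0.51 shift@goal [ 0.738 -3.07  -1.769] @now [ 0.602 -3.1   -1.769]
```

```bash
python3 -m inch '[[[0,0,-0.3],0,1],[[0,0,-0.4],0,1],[[0,0,-0.4],0,1],[[0,0,-0.4],-0.51,1],[[0.148,-0.614,0],0,1],[[0.148,-0.614,0],0,1],[[0.148,-0.614,0],0,1],[[0.147,-0.614,0],0,1],[[0.147,-0.614,0],0,1],[[0,0,0],0,1]]'
python3 d.py 521 -190.5 7.2 3.06
python3 - <<'E'
from h import *
s=cam('scene');us=proj(s,[521,-190,70])[0].astype(int)
cv2.imwrite('pics/cb2.png',cv2.resize(s['pixels'][us[1]-45:us[1]+45,us[0]-45:us[0]+45,::-1],(500,500),interpolation=cv2.INTER_CUBIC))
E
```

```text
t: 28.0
eef_pos: [520.5, -192.4, 94.9]
tcp_rot: [-3.141, 0.001, 3.058]
ft_force: [0.3, -0.4, -2.1]
opening: 0.333
grip_force: 30.0
t28.00 [ 520.5 -192.4   94.9] yaw3.058 tilt [-3.141e+00  1.000e-03] F [ 0.3 -0.4 -2.1] op0.333 gf30.0 | turn-0.03 shift@goal [-0.006  0.032  1.461] @now [-0.006  0.032  1.461]
```

View pics/cb2.png

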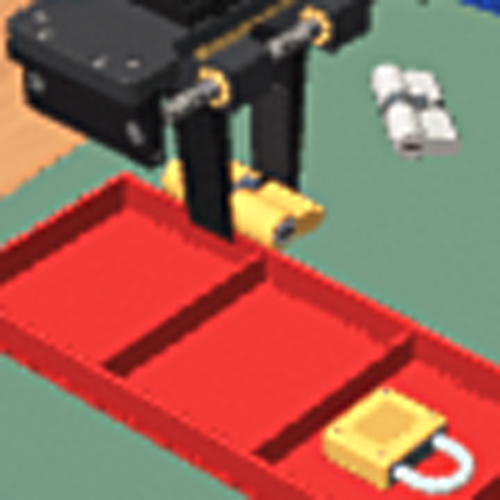

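The brass cylinder hangs level. Set it down in the middle red compartment.

```bash
python3 -m inch '[[[0,0.015,0.4],0,1],[[0,0,0.4],0,1],[[0,0,0.3],0,1],[[0,0,0.2],0,1],[[0,0,0.1],0,1],[[0,0,0.04],0,1],[[0,0,0.02],0,1],[[0,0,0],0,1],[[0,0,0],0,1],[[0,0,0],0,-0.25]]'
python3 -m inch '[[[0,0,0],0,-0.25],[[0,0,0],0,-0.25],[[0,0,0],0,-0.25],[[0,0,-0.1],0,-0.25],[[0,0,-0.4],0,-0.25],[[0,0,-0.4],0,-0.25],[[0,0,-0.4],0.96,-0.25],[[0,0,-0.4],0.96,-0.25],[[0,0,0],0.96,-0.25],[[0,0,0],0.96,-0.25]]'
python3 d.py 461 11.5 110 2.39
```

```text
t: 29.3
eef_pos: [521.3, -189.7, 6.5]
tcp_rot: [-3.141, 0.001, 3.06]
ft_force: [0.8, 0.3, -0.2]
opening: 0.393
grip_force: 0.0
t: 30.55
eef_pos: [521.0, -189.4, 108.9]
tcp_rot: [-3.142, 0.0, 2.723]
ft_force: [-0.6, 0.1, 0.3]
opening: 0.627
grip_force: 0.0
t30.55 [ 521.  -189.4  108.9] yaw2.723 tilt [-3.142  0.   ] F [-0.6  0.1  0.3] op0.627 gf0.0 | turn3.81 shift@goal [ 3.017  1.763 -0.019] @now [ 2.276  2.651 -0.019]
```

```bash
python3 -m inch '[[[0,0,0],0.953,-0.25],[[0,0,0],0.953,-0.25],[[0,0,0],0.953,-0.25],[[0,0,0],0.951,-0.25],[[0.603,0.353,0],0,-0.25],[[0.603,0.353,0],0,-0.25],[[0.603,0.353,0],0,-0.25],[[0.604,0.352,0],0,-0.25],[[0.604,0.352,0],0,-0.25],[[0,0,0],0,-0.25]]'
python3 -m inch '[[[0,0,0.4],0,-0.25],[[0,0,0.4],0,-0.25],[[0,0,0.4],0,-0.25],[[0,0,0.15],0,-0.25],[[0,0,0],0,-0.25],[[0,0,0],0,-0.25],[[0,0,0],0,-0.25],[[0,0,0],0,-0.25],[[0,0,0],0,-0.25],[[0,0,0],0,-0.25]]'
python3 d.py 461 11.5 4.5 2.39
python3 - <<'E'
from h import *
s=cam('scene');us=proj(s,[500,-80,20])[0].astype(int)
cv2.imwrite('pics/cs.png',cv2.resize(s['pixels'][us[1]-55:us[1]+55,us[0]-65:us[0]+65,::-1],(650,550),interpolation=cv2.INTER_CUBIC))
E
```

```text
t: 31.8
eef_pos: [459.5, 13.2, 108.6]
tcp_rot: [-3.141, -0.001, 2.396]
ft_force: [1.1, -0.8, -0.9]
opening: 0.623
grip_force: 0.0
t: 33.05
eef_pos: [460.5, 11.2, 27.3]
tcp_rot: [3.142, 0.0, 2.393]
ft_force: [-0.4, -0.1, -0.2]
opening: 0.623
grip_force: 0.0
t33.05 [460.5  11.2  27.3] yaw2.393 tilt [3.142 0.   ] F [-0.4 -0.1 -0.2] op0.623 gf0.0 | turn0.03 shift@goal [-0.002  0.009  0.38 ] @now [-0.002  0.009  0.38 ]
```

View pics/cs.png

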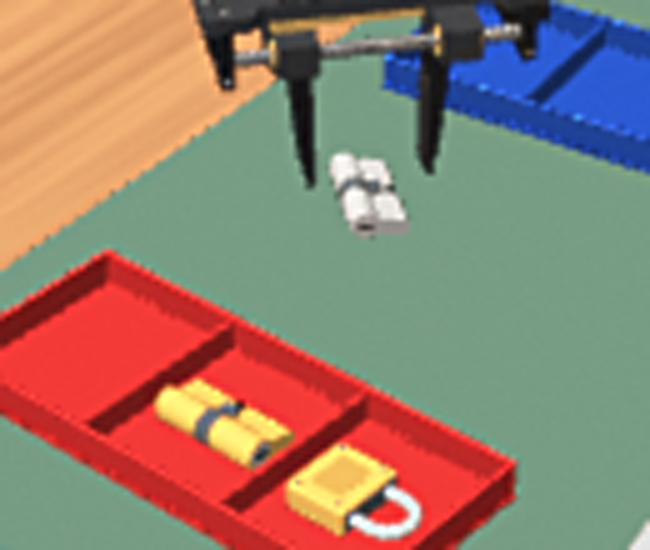

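Both brass parts lie properly in the red tray, and the silver cylinder is centred between the fingers.

```bash
python3 -m inch '[[[0,0.005,0.2],0,-0.25],[[0,0,0.13],0,-0.25],[[0,0,0.05],0,-0.25],[[0,0,0],0,-0.25],[[0,0,0],0,1],[[0,0,0],0,1],[[0,0,0],0,1],[[0,0,0],0,1],[[0,0,0],0,1],[[0,0,0],0,1]]'
python3 -m inch '[[[0,0,-0.3],0,1],[[0,0,-0.4],0,1],[[0,0,-0.4],-0.94,1],[[0,0,-0.4],-0.94,1],[[0,0,0],-0.94,1],[[0,0,0],-0.94,1],[[0,0,0],-0.94,1],[[0,0,0],-0.94,1],[[0,0,0],-0.94,1],[[0,0,0],-0.94,1]]'
python3 d.py 524.3 181.5 95 3.21
```

```text
t: 34.35
eef_pos: [460.8, 11.3, 4.6]
tcp_rot: [3.142, 0.0, 2.393]
ft_force: [-1.3, -1.3, 3.2]
opening: 0.333
grip_force: 30.0
t: 35.6
eef_pos: [460.4, 11.5, 94.2]
tcp_rot: [3.142, -0.001, 3.052]
ft_force: [0.6, 0.0, -1.8]
opening: 0.33
grip_force: 30.0
t35.60 [460.4  11.5  94.2] yaw3.052 tilt [ 3.142e+00 -1.000e-03] F [ 0.6  0.  -1.8] op0.330 gf30.0 | turn-1.81 shift@goal [-1.256  2.754 -0.014] @now [-0.806  2.918 -0.014]
```

```bash
python3 -m inch '[[[0,0,0],-0.905,1],[[0,0,0],-0.905,1],[[-0.251,0.551,0],0,1],[[-0.251,0.551,0],0,1],[[-0.251,0.551,0],0,1],[[-0.251,0.551,0],0,1],[[-0.252,0.55,0],0,1],[[0,0,0],0,1],[[0,0,0.4],0,1],[[0,0,0.4],0,1]]'
python3 -m inch '[[[0,0,0.2],0,1],[[0,0,0.1],0,1],[[0,0,0],0,1],[[0,0,0],0,1],[[0,0,0],0,1],[[0,0,0],0,1],[[0,0,0],0,1],[[0,0,0],0,1],[[0,0,0],0,1],[[0,0,0],0,1]]'
python3 d.py 524.3 181.5 7.8 3.21
```

```text
t: 36.85
eef_pos: [524.6, 180.6, 45.7]
tcp_rot: [-3.141, -0.0, -3.076]
ft_force: [0.4, 0.1, -2.3]
opening: 0.331
grip_force: 30.0
t: 38.1
eef_pos: [525.1, 181.2, 28.4]
tcp_rot: [-3.141, -0.0, -3.076]
ft_force: [0.6, 0.1, -2.8]
opening: 0.331
grip_force: 30.0
t38.10 [525.1 181.2  28.4] yaw-3.076 tilt [-3.141 -0.   ] F [ 0.6  0.1 -2.8] op0.331 gf30.0 | turn-0.03 shift@goal [0.013 0.006 0.343] @now [0.013 0.006 0.343]
```

```bash
python3 -m inch '[[[0,0,0.15],0,1],[[0,0,0.1],0,1],[[0,0,0.06],0,1],[[0,0,0.03],0,1],[[0,0,0],0,1],[[0,0,0],0,1],[[0,0,0],0,-0.25],[[0,0,0],0,-0.25],[[0,0,0],0,-0.25],[[0,0,0],0,-0.25]]'
python3 -m inch '[[[0,0,-0.1],0,-0.25],[[0,0,-0.4],0,-0.25],[[0,0,-0.4],0,-0.25],[[0,0,-0.4],0,-0.7],[[0,0,-0.3],0,-0.7],[[0,0,0],0,-0.7],[[0,0,0],0,-0.7],[[0,0,0],0,-0.7],[[0,0,0],0,-0.7],[[0,0,0],0,-0.7]]'
python3 d.py 416.5 355 105 3.21
```

```text
t: 39.35
eef_pos: [525.2, 181.2, 8.1]
tcp_rot: [-3.142, 0.0, -3.076]
ft_force: [0.3, -0.3, -0.3]
opening: 0.614
grip_force: 0.0
t: 40.6
eef_pos: [525.0, 181.2, 103.7]
tcp_rot: [-3.141, -0.001, -3.076]
ft_force: [-0.1, -0.0, 0.1]
opening: 0.85
grip_force: 0.0
t40.60 [525.  181.2 103.7] yaw-3.076 tilt [-3.141e+00 -1.000e-03] F [-0.1 -0.   0.1] op0.850 gf0.0 | turn-0.03 shift@goal [ 1.606  3.014 -0.022] @now [ 1.615  3.009 -0.022]
```

```bash
python3 -m inch '[[[0.322,0.602,0],0,-0.7],[[0.322,0.602,0],0,-0.7],[[0.322,0.602,0],0,-0.7],[[0.322,0.602,0],0,-0.7],[[0.322,0.602,0],0,-0.7],[[0,0,0],0,-0.7],[[0,0,0.4],0,-0.7],[[0,0,0.4],0,-0.7],[[0,0,0.4],0,-0.7],[[0,0,0.05],0,-0.7]]'
python3 d.py 416.5 355 4.5 3.21
python3 - <<'E'
from h import *
s=cam('scene');us=proj(s,[490,270,20])[0].astype(int)
cv2.imwrite('pics/es.png',cv2.resize(s['pixels'][us[1]-50:us[1]+50,us[0]-60:us[0]+60,::-1],(660,550),interpolation=cv2.INTER_CUBIC))
E
```

```text
t: 41.85
eef_pos: [416.8, 354.1, 27.8]
tcp_rot: [-3.14, -0.002, -3.077]
ft_force: [0.6, 0.1, 1.4]
opening: 0.851
grip_force: 0.0
t41.85 [416.8 354.1  27.8] yaw-3.077 tilt [-3.14e+00 -2.00e-03] F [0.6 0.1 1.4] op0.851 gf0.0 | turn-0.04 shift@goal [0.004 0.016 0.388] @now [0.004 0.016 0.388]
```

View pics/es.png

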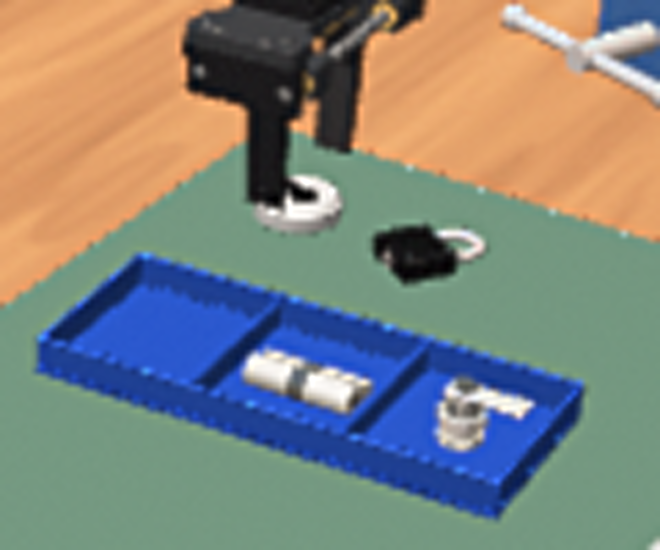

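The silver cylinder lies flat in the middle blue compartment; gripper is over the escutcheon.

```bash
python3 -m inch '[[[0.004,0.01,0.18],0,-0.7],[[0,0,0.13],0,-0.7],[[0,0,0.06],0,-0.7],[[0,0,0],0,-0.7],[[0,0,0],0,1],[[0,0,0],0,1],[[0,0,0],0,1],[[0,0,0],0,1],[[0,0,0],0,1],[[0,0,0],0,1]]'
python3 -m inch '[[[0,0,-0.3],0,1],[[0,0,-0.4],0,1],[[0,0,-0.4],0,1],[[0,0,-0.4],0,1],[[0,0,0],0,1],[[0,0,0],0,1],[[0,0,0],0,1],[[0,0,0],0,1],[[0,0,0],0,1],[[0,0,0],0,1]]'
python3 d.py 437.5 175.4 94 3.21
```

```text
t: 43.15
eef_pos: [416.7, 355.7, 6.9]
tcp_rot: [-3.142, 0.0, -3.076]
ft_force: [-0.8, -0.6, 2.5]
opening: 0.529
grip_force: 30.0
t: 44.4
eef_pos: [416.6, 355.7, 96.7]
tcp_rot: [-3.141, -0.0, -3.076]
ft_force: [0.1, -0.1, -1.2]
opening: 0.53
grip_force: 30.0
t44.40 [416.6 355.7  96.7] yaw-3.076 tilt [-3.141 -0.   ] F [ 0.1 -0.1 -1.2] op0.530 gf30.0 | turn-0.03 shift@goal [-0.142 -3.021  0.044] @now [-0.151 -3.021  0.044]
```

```bash
python3 -m inch '[[[-0.03,-0.604,0],0,1],[[-0.03,-0.604,0],0,1],[[-0.03,-0.604,0],0,1],[[-0.03,-0.604,0],0,1],[[-0.03,-0.604,0],0,1],[[0,0,0],0,1],[[0,0,0.4],0,1],[[0,0,0.4],0,1],[[0,0,0.25],0,1],[[0,0,0],0,1]]'
python3 d.py 437.5 175.4 10 3.21
```

```text
t: 45.65
eef_pos: [437.1, 176.0, 33.1]
tcp_rot: [-3.141, -0.002, -3.076]
ft_force: [0.9, 0.3, -1.4]
opening: 0.532
grip_force: 30.0
t45.65 [437.1 176.   33.1] yaw-3.076 tilt [-3.141e+00 -2.000e-03] F [ 0.9  0.3 -1.4] op0.532 gf30.0 | turn-0.03 shift@goal [-0.007 -0.01   0.385] @now [-0.007 -0.01   0.385]
```

```bash
python3 -m inch '[[[0,0,0.15],0,1],[[0,0,0.13],0,1],[[0,0,0.07],0,1],[[0,0,0.03],0,1],[[0,0,0],0,1],[[0,0,0],0,1],[[0,0,0],0,-0.4],[[0,0,0],0,-0.4],[[0,0,0],0,-0.4],[[0,0,0],0,-0.4]]'
python3 -m inch '[[[0,0,-0.1],0,-0.4],[[0,0,-0.4],0,-0.4],[[0,0,-0.4],0,-0.4],[[0,0,-0.4],0,-0.4],[[0,0,-0.4],0,-0.4],[[0,-0.5,-0.5],0,-0.4],[[0,-0.5,-0.5],0,-0.4],[[0,-0.5,0],0,-0.4],[[0,-0.5,0],0,-0.4],[[0,0,0],0,-0.4]]'
python3 - <<'E'
from h import *
s=cam('scene');save(s,'end.png',(120,320,120,400),2.8)
E
```

```text
t: 46.9
eef_pos: [437.5, 175.5, 11.1]
tcp_rot: [-3.142, 0.0, -3.076]
ft_force: [-1.2, -0.2, 0.4]
opening: 0.699
grip_force: 0.0
t: 48.15
eef_pos: [445.3, 54.5, 173.5]
tcp_rot: [-3.141, 0.0, -3.079]
ft_force: [-0.5, 0.1, 0.5]
opening: 0.702
grip_force: 0.0
```

View pics/end.png

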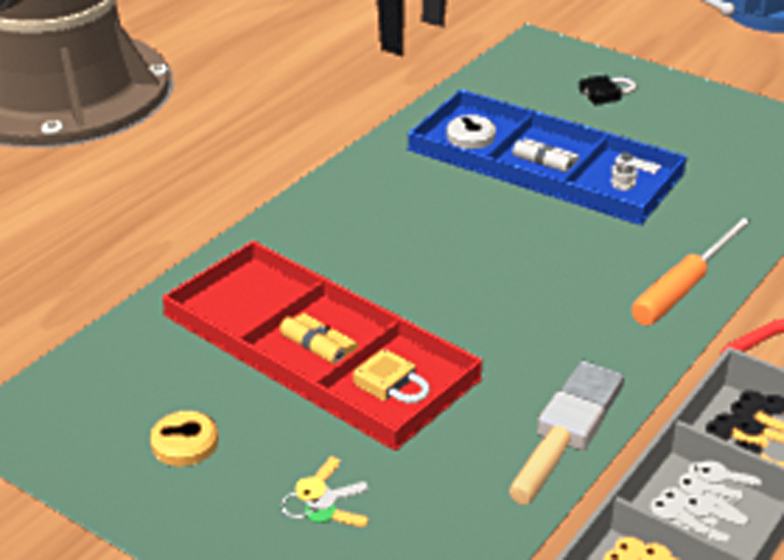

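All five parts lie upright in their own compartments, and the spares are untouched.

```bash
python3 -c "from cell import env; print(env.job_done())"
```

```text
the job is handed in; nothing more can be done
None
```

Job handed in at about 48 s of the 102 s allowed: in the final picture all five parts lie the right way up in their own compartments (silver cylinder, silver escutcheon and cam lock in blue; brass cylinder and brass padlock in red) and both spares are where they started, but the hand-in returned no verdict.

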